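# Set out the solvent tray and the stirrer for the next run

### The job

Set out this bench for the next run: in the three-compartment tray stand the square bottle in the middle, between the tall round bottle to its left and the squat jar to its right (left and right as seen from the robot), then lay the flat tin centrally on the jar's lid, and stand the beaker in the middle of the stirrer's round plate. Keep everything upright, and leave the two small amber vials standing where they are.

Things in the scene. Friction and masses are not known exactly. Their poses are not given: they have to be found in the camera images.
- round_bottle: Tall round clear-glass bottle with a blue screw cap: body 56 mm diameter, straight-sided from the base to 90 mm; the cap is 40 mm in diameter and its top is 117 mm high. About 0.24 kg. Origin: centre of the underside; z up along its axis. Loose, standing on the bench at the start.
- square_bottle: White plastic bottle of square section, 50 x 50 mm and straight-sided up to 68 mm, with a round blue cap 38 mm in diameter; 88 mm high in all. About 0.18 kg. Origin: centre of the underside; x and y square to its side faces, z up. Loose, standing on the bench at the start.
- jar: Squat round white plastic jar with a flat grey lid: body 60 mm in diameter, lid 62 mm in diameter between 36 and 50 mm height, 50 mm high in all. About 0.16 kg. Origin: centre of the underside; z up. Loose, standing on the bench at the start.
- tin: Flat round aluminium tin for filter membranes with a dark disc on its lid: 50 mm diameter (52 mm round the lid, the upper 6 mm), 16 mm high. About 0.05 kg. Origin: centre of the underside; z up. Loose, lying flat on the bench at the start.
- beaker: Empty clear-plastic beaker, open at the top: 52 mm outside diameter, straight-sided, 70 mm high, wall 3 mm, with a small spout at the rim on its -x side. About 0.06 kg. Origin: centre of the underside; z up. Loose, standing on the bench at the start.
- tray: Shallow grey tray fixed to the bench, 88 mm (x) by 256 mm (y), with three compartments in a row along y, each 80 x 80 mm inside. Floor 4 mm thick; walls and dividers 4 mm thick, tops 14 mm above the bench. Origin: centre of the underside; x away from the robot, y to its left, z up. Compartment centres at x = 0, y = +84 mm (left), 0 (middle), -84 mm (right).
- stirrer: Light grey magnetic stirrer fixed to the bench, 120 x 120 mm, with a round dark steel plate of 100 mm diameter in the middle of its top; the plate's surface is 45 mm above the bench. A black knob is on the front. Origin: centre of the underside, straight below the plate's centre; x away from the robot, z up.
- vial_a: Small amber glass vial with a white cap, 28 mm diameter, 57 mm high, standing loose among the things; to be left alone. Origin: centre of the underside.
- vial_b: A second such amber vial, 28 mm diameter, 57 mm high, also to be left alone. Origin: centre of the underside.
There are look-alikes about, which are no part of the job. Leave any red look-alike of the beaker alone. What is shaped like the jar but yellow is not meant.

How it is judged:
At the end, for the whole second after the job is handed in: Round bottle, square bottle and jar stand on the tray floor in its left, middle and right compartment (centres within 16 mm along each tray axis); tin on the jar's lid within 12 mm of centre; beaker on the stirrer plate within 15 mm of centre; all upright within 0.1 rad, at rest (x of round_bottle in the frame of tray between -0.016 and 0.016 m and y of round_bottle in the frame of tray between 0.068 and 0.1 m and z of round_bottle in the frame of tray between 0.001 and 0.008 m and x of square_bottle in the frame of tray between -0.016 and 0.016 m and y of square_bottle in the frame of tray between -0.016 and 0.016 m and z of square_bottle in the frame of tray between 0.001 and 0.008 m and x of jar in the frame of tray between -0.016 and 0.016 m and y of jar in the frame of tray between -0.1 and -0.068 m and z of jar in the frame of tray between 0.001 and 0.008 m and horizontal distance between tin and jar below 0.012 m and z of tin in the frame of jar between 0.046 and 0.054 m and horizontal distance between beaker and stirrer below 0.015 m and z of beaker in the frame of stirrer between 0.041 and 0.049 m and angle between each of round_bottle, square_bottle, jar, tin, beaker's own z axis and vertical below 0.1 rad and linear speed of each of round_bottle, square_bottle, jar, tin, beaker below 0.02 m/s and angular speed of each of round_bottle, square_bottle, jar, tin, beaker below 0.2 rad/s); the robot touches nothing.
It fails at once if one of the two amber vials is shifted by more than 20 mm or knocked over (distance of any of vial_a, vial_b from where it was at the start of the episode above 0.02 m or angle between any of vial_a, vial_b's own z axis and vertical above 0.5 rad).
It fails at once if one of the five things is tipped by more than 0.6 rad (angle between any of round_bottle, square_bottle, jar, tin, beaker's own z axis and vertical above 0.6 rad).
It also fails if it takes over 120 s, if anything falls off the work surface, if the arm or the gripper's body presses on something with over 40 N, if the wrist force passes 120 N, or if a joint passes its speed limit or range.

### The arm

A 6-joint arm with a two-finger parallel gripper is mounted at the origin on the work surface. World frame = base frame: x ahead of the robot, y to its left, z up, the work surface at z = 0. Lengths are in m, angles in rad, forces in N, time in s.
With the tool pointing down it reaches from about 0.3 to 0.85 m from the base axis. Payload 4.2 kg.
Tool frame: the origin (TCP) lies on the front face of the gripper's body, between the roots of the fingers; the fingertips stand 78 mm ahead of it and the grasp point (between the pads) lies 60 mm ahead of it; z points along the fingers, y is the line along which they close (so a half turn about z gives the same grasp; the last joint's range is limited). The gripper opens to 91 mm and grips with 3 to 60 N. Pads are 32 mm wide; open, the fingers measure 118 mm over their backs; the gripper's body (76 mm by 178 mm) begins 60 mm behind the grasp point.
Start: joints at [1.312, 0.32, 1.565, -0, 1.257, -0.02], TCP at [0.136, 0.559, 0.292] pointing down, gripper open.
Joint ranges: [-3.11, 3.11], [-0.84, 2.01], [0.21, 2.61], [-1.34, 4.49], [0.05, 2.63], [-2.56, 2.56]. Speed limits (rad/s): [2.57, 2.57, 3.14, 3.14, 3.14, 3.14].

### API

Orientations are given as a unit quaternion [w, x, y, z].
In Python, from station import ctrl gives the robot as it stands.
- The arm moves only by the tool apply_moves, never from a script. Its argument "commands" is a list of rows, each an object with "linear": the shift along the tool's x, y, z in units of 40 mm (1.0 is 40 mm), a list of three; "dr": the turn, a rotation vector about the tool's x, y, z in units of 5 degrees (1.0 is 5 degrees), a list of three; "gripper": the finger opening in mm, from 0 to 91.2. In form: [{"linear": [tx, ty, tz], "dr": [wx, wy, wz], "gripper": gripper}, ...]. A call has 1 to 12 rows; each row shifts and turns the commanded pose from where the row before left it, along the tool's axes as they then stand; what a row does not reach is not made up. A row lasts 1/8 s, in which the tool goes at most 62.5 mm and 10.7 degrees, less where a joint would pass 70% of its speed; a pose out of reach is approached as far as the arm can. A call is refused whole if a number of a shift passes 1 or a number of a turn 1, either way. A call with a gripper value outside its range is refused whole. The fingers move at their own pace and stop on an object; the grip force is fixed at half the most. Time passes only in rows, so rows that do not move let the fingers close. It gives the time, the measured TCP pose, the force, the opening and the grip force at its end, in the units of the state.
- ctrl.state(): the state, without advancing time (a new reading comes with each control period).
- ctrl.grab_frame(name): name is "scene" or "side" or "wrist"; returns (picture, depth): 400x640x3 uint8, red, green, blue; 400x640 float32, m along the optical axis (not along the pixel's ray), 0 where there is no reading.
- ctrl.calibration(name): a dict with "K" (3x3 intrinsics, pixels), "R" (3x3) and "t" (3): a world point X has camera coordinates R X + t. Camera axes: x right, y down, z forward; pixel columns grow to the right and rows downward; lengths in m; the calibration is good to about 2 mm. A picture is of the moment at which its call begins: read the wrist's pose just before it. calibration takes no time and is no camera call; for the wrist camera it gives the pose at the moment of the call.
- ctrl.hand_in(): hands the job in; it is judged then, once.
The state is a dict: "t": time; "q": joint angles; "qd": joint speeds; "effort": joint torques, N m; "position": TCP position; "tcp_rot": TCP orientation; "wrist_force": force on the tool from outside, world axes, zero at the start; "moment": the same for the moment, N m; "grip_width": finger opening in m; "grip_force": force on a finger pad.
Only numpy, scipy, OpenCV 4.12 (cv2) and the standard library are available. Lean on these libraries where they do the work, as an engineer would, in place of code of your own. Each camera call takes 0.05 s, during which the arm holds its last target. There are 200 camera calls.

## Working session

There is one attempt and no reset: what is moved stays moved. The work goes in short steps, Python scripts to look and compute and a tool call to move; the robot and the scene stay as the last step left them, time stands still between calls to the robot, and variables do not carry over. Pictures are saved under pics/ and viewed, at most 14 in all, crops included, and the job is handed in when it is done.

Besides the shell and the picture viewer there is one more tool, called after "Emit:" by a JSON object that holds its "method" and its "body". apply_moves: Moves the arm, as the interface text tells. Its arguments: {"type":"object","properties":{"commands":{"type":"array"}},"required":["commands"]}

```bash
ls; mkdir -p pics; python3 - <<'E'
from station import ctrl
import cv2,numpy as np
s=ctrl.state();print(s)
for n in("scene","side"):
    im,d=ctrl.grab_frame(n);cv2.imwrite(f"pics/{n}0.png",im[:,:,::-1]);np.savez(f"{n}0.npz",im=im,d=d)
    c=ctrl.calibration(n);print(n,c)
E
```

```text
pics
{'t': 0.0, 'q': array([ 1.31200775e+00,  3.20308819e-01,  1.56566863e+00, -2.46612170e-05,
        1.25740858e+00, -1.99669257e-02]), 'qd': array([ 0.00036708, -0.00126649,  0.00065637,  0.0001583 , -0.00227312,
        0.00023375]), 'effort': array([ 2.00242532e-03, -4.12452757e+01, -2.31972456e+01,  7.28594139e-02,
        4.57278709e-02, -1.53132542e-04]), 'position': array([0.13591384, 0.55832971, 0.29141448]), 'tcp_rot': array([-1.12960947e-04,  1.19123417e-01,  9.92879050e-01, -8.89619845e-04]), 'wrist_force': array([-0.14966531, -0.58221785, -0.51069354]), 'moment': array([-0.05957915, -0.01309788,  0.04994251]), 'grip_force': 0.0, 'grip_width': 0.0909874986892487}
scene {'K': array([[396.22473599,   0.        , 323.58023867],
       [  0.        , 396.22473599, 198.85741457],
       [  0.        ,   0.        ,   1.        ]]), 'R': array([[-0.87649331,  0.48140988,  0.00200079],
       [ 0.25566474,  0.46899718, -0.84538582],
       [-0.40791545, -0.74046349, -0.53415242]]), 't': array([ 0.43190628, -0.07927765,  1.06583237])}
side {'K': array([[489.71181949,   0.        , 326.12226198],
       [  0.        , 489.71181949, 195.81094401],
       [  0.        ,   0.        ,   1.        ]]), 'R': array([[-0.99359907, -0.11152109,  0.0179982 ],
       [-0.09756559,  0.76689085, -0.63431804],
       [ 0.05693718, -0.63201382, -0.77286266]]), 't': array([0.48219145, 0.10650584, 1.413486  ])}
```

View pics/scene0.png

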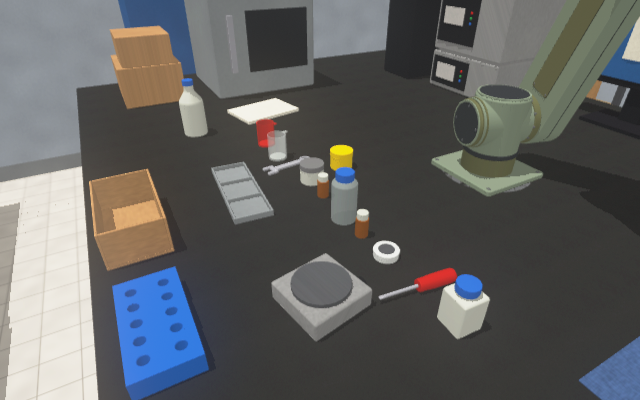

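View pics/side0.png

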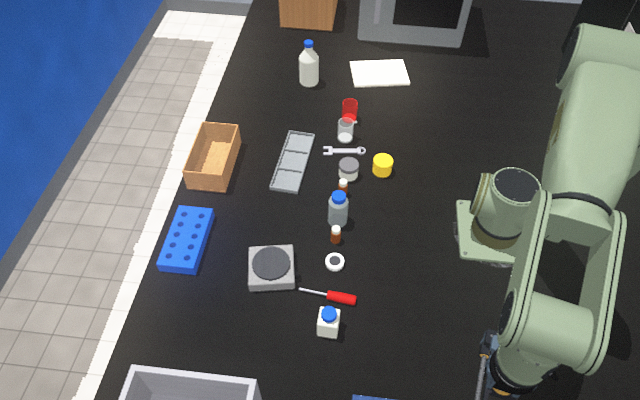

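Candidates:
- Square bottle: scene (463,305). The look-alike is the white round bottle at (193,110).
- Jar: the grey-lidded white one at (312,170). The yellow one at (341,157) is not meant.
- Beaker: the clear one at (277,147). The red one at (265,132) is not meant.
- Round bottle: (345,195).
- Tin: (386,252).
- Vials: (323,186) and (362,224).

The stirrer is at (322,285) and the tray at (241,190).

```bash
cat > h.py <<'E'
import numpy as np,cv2
from station import ctrl
def ray(c,uv,z):
    uv=np.atleast_2d(np.float64(uv));K,R,t=c["K"],c["R"],c["t"]
    d=(np.linalg.inv(K)@np.c_[uv,np.ones(len(uv))].T).T@R
    o=-R.T@t
    return o+d*((z-o[2])/d[:,2])[:,None]
def cloud(c,d):
    v,u=np.mgrid[:d.shape[0],:d.shape[1]]
    K=c["K"];p=np.stack([(u-K[0,2])/K[0,0]*d,(v-K[1,2])/K[1,1]*d,d],-1)
    P=(p-c["t"])@c["R"];P[d<=0]=np.nan;return P
def circ(p):
    A=np.c_[2*p,np.ones(len(p))];s=np.linalg.lstsq(A,(p**2).sum(1),rcond=None)[0]
    return s[:2],np.sqrt(s[2]+s[:2]@s[:2])
E
python3 - <<'E'
from h import *
box={"scene":dict(round=(325,165,365,228,.117),square=(435,272,492,338,.088),jar=(296,155,328,188,.05),tin=(370,240,403,264,.016),beaker=(266,128,290,163,.07),va=(315,172,331,199,.057),vb=(353,208,371,240,.057),stir=(268,252,376,335,.045),tray=(205,158,275,224,.014)),
"side":dict(round=(325,188,352,230,.117),square=(313,303,343,340,.088),jar=(336,155,361,182,.05),tin=(323,250,347,272,.016),beaker=(335,116,357,143,.07),va=(336,177,350,193,.057),vb=(328,223,343,246,.057),stir=(243,242,300,294,.045),tray=(267,127,317,196,.014))}
for n in box:
    z=np.load(n+"0.npz");c=ctrl.calibration(n);P=cloud(c,z["d"]);hsv=cv2.cvtColor(z["im"],cv2.COLOR_RGB2HSV)
    fl=P[300:340,230:260] if n=="scene" else P[200:230,255:300]
    for k,(a,b,e,f,h) in box[n].items():
        q=P[b:f,a:e].reshape(-1,3);m=np.isfinite(q[:,2]);top=q[m&(abs(q[:,2]-h)<.005)];al=q[m&(q[:,2]>.007)&(q[:,2]<h+.01)]
        if len(top)<4:print(n,k,"few",len(top),len(al),al.mean(0) if len(al) else '');continue
        r=cv2.minAreaRect(np.float32(top[:,:2]*1000))
        print(n,k,len(top),"med",np.round(np.median(top,0),3),"rect",np.round(np.r_[r[0],r[1],r[2]],1), "mid",np.round((top.max(0)+top.min(0))/2,3))
    # colour: blue caps, via ray to cap top, mean
    bl=cv2.inRange(hsv,(100,150,60),(125,255,255))
    for k in("round","square"):
        a,b,e,f,h=box[n][k];ys,xs=np.nonzero(bl[b:f,a:e]);print(n,k,"cap box",xs.min()+a,xs.max()+a,ys.min()+b,ys.max()+b)
E
```

```text
scene round 184 med [0.454 0.018 0.118] rect [452.5  13.   36.7  40.5  17.5] mid [0.452 0.013 0.116]
scene square 431 med [0.444 0.35  0.089] rect [442.5 348.5  37.3  36.5  76. ] mid [0.442 0.349 0.088]
scene jar 314 med [ 0.44  -0.16   0.051] rect [ 432.4 -140.2   60.3  118.9    6.4] mid [ 0.436 -0.139  0.05 ]
scene tin 408 med [0.447 0.163 0.017] rect [444.7 160.1  49.5  50.6  63.1] mid [0.444 0.159 0.015]
scene beaker 107 med [ 0.458 -0.333  0.069] rect [ 456.9 -333.3   57.5   53.9   62.7] mid [ 0.453 -0.333  0.069]
scene va 62 med [ 0.447 -0.089  0.057] rect [445.5 -89.2  25.   21.2  32.9] mid [ 0.445 -0.091  0.056]
scene vb 88 med [0.452 0.086 0.058] rect [450.1  83.4  20.9  22.2  57. ] mid [0.45  0.082 0.056]
scene stir 2254 med [0.612 0.209 0.046] rect [609.8 205.5  99.8 106.4   4.6] mid [0.608 0.206 0.044]
scene tray 689 med [ 0.613 -0.168  0.014] rect [ 580.1 -199.2  261.6  157.8   85.3] mid [ 0.582 -0.202  0.014]
scene round cap box 335 354 168 182
scene square cap box 455 482 274 298
side round 134 med [0.452 0.015 0.118] rect [451.9  13.   35.8  37.7   5.2] mid [0.452 0.0
[... 207 characters left out ...]
.171  0.05 ]
side tin 240 med [0.444 0.159 0.017] rect [444.3 158.4  50.7  51.3  60.6] mid [0.444 0.158 0.016]
side beaker 74 med [ 0.459 -0.339  0.069] rect [ 459.1 -335.1   56.6   48.6   56.5] mid [ 0.456 -0.334  0.07 ]
side va 42 med [ 0.445 -0.09   0.057] rect [444.8 -92.3  20.9  23.5   4.9] mid [ 0.445 -0.092  0.057]
side vb 58 med [0.45  0.083 0.057] rect [449.8  82.   22.1  22.7   5.9] mid [0.45  0.082 0.057]
side stir 1090 med [0.608 0.205 0.045] rect [607.9 204.5 117.5 115.4  12.9] mid [0.608 0.205 0.045]
side tray 513 med [ 0.612 -0.208  0.013] rect [ 602.1 -203.1  265.3  114.5   85.2] mid [ 0.605 -0.203  0.014]
side round cap box 331 345 190 203
side square cap box 322 335 305 322
```

```bash
python3 - <<'E'
from h import *
Z={n:np.load(n+"0.npz") for n in("scene","side")}
C={n:ctrl.calibration(n) for n in Z}
for n in Z:
    P=cloud(C[n],Z[n]["d"]);im=Z[n]["im"];hsv=cv2.cvtColor(im,cv2.COLOR_RGB2HSV)
    z=P[...,2]
    def sel(x0,x1,y0,y1,z0,z1):return np.isfinite(z)&(P[...,0]>x0)&(P[...,0]<x1)&(P[...,1]>y0)&(P[...,1]<y1)&(z>z0)&(z<z1)
    q=P[sel(.40,.49,.30,.40,.012,.06)];r=cv2.minAreaRect(np.float32(q[:,:2]*1000));print(n,"sq side",len(q),r)
    q=P[sel(.40,.49,.30,.40,.063,.072)];r=cv2.minAreaRect(np.float32(q[:,:2]*1000));print(n,"sq shoulder",len(q),r)
    m=sel(.52,.70,.12,.30,.038,.052);r=cv2.minAreaRect(np.float32(P[m][:,:2]*1000));print(n,"stirrer",r)
    dk=m&(hsv[...,2]<110);q=P[dk][:,:2];print(n,"plate",len(q),cv2.minEnclosingCircle(np.float32(q*1000)),q.mean(0))
    m=sel(.53,.70,-.37,-.02,.009,.02);r=cv2.minAreaRect(np.float32(P[m][:,:2]*1000));print(n,"tray",m.sum(),r)
    for nm,lo,hi in(("yellow",(22,150,100),(35,255,255)),("red",(0,150,80),(8,255,255))):
        m=cv2.inRange(hsv,lo,hi)>0
        for s in((.25,.42,-.28,-.12),(.40,.56,-.50,-.33)):
            mm=m&sel(*s,.02,.09);q=P[mm]
            if len(q)>20:print(n,nm,len(q),cv2.minEnclosingCircle(np.float32(q[:,:2]*1000)),q[:,2].max(),q.min(0),q.max(0))
    m=sel(.39,.52,-.365,-.30,.062,.08)&~(cv2.inRange(hsv,(0,120,60),(10,255,255))>0);q=P[m];print(n,"beaker rim",len(q),cv2.minEnclosingCircle(np.float32(q[:,:2]*1000)),q.min(0),q.max(0))
    # what stands >0.1 in the way
    m=sel(.3,.75,-.45,.45,.075,.3);print(n,"tall",m.sum())
a=cv2.resize(Z["scene"]["im"][110:240,240:400],None,fx=4,fy=4,interpolation=2)[:,:,::-1]
cv2.imwrite("pics/crop.png",a)
E
```

```text
scene sq side 1043 ((454.202880859375, 359.2590026855469), (36.08206558227539, 67.1886215209961), 40.845062255859375)
scene sq shoulder 499 ((442.23333740234375, 348.82196044921875), (50.055023193359375, 50.21044921875), 87.35926055908203)
scene stirrer ((609.9749755859375, 204.4652862548828), (116.194580078125, 117.39186096191406), 10.565881729125977)
scene plate 2202 ((610.8574829101562, 199.2926788330078), 54.75200271606445) [0.61267453 0.20956608]
scene tray 664 ((614.3590698242188, -201.95701599121094), (261.3720703125, 89.10160064697266), 85.66290283203125)
scene yellow 411 ((331.0338439941406, -199.5716552734375), 32.73192596435547) 0.05376013238681548 [ 0.29833084 -0.23105233  0.02000275] [ 0.36140284 -0.16729706  0.05376013]
scene red 294 ((464.50775146484375, -400.03106689453125), 62.26009750366211) 0.07331981905686669 [ 0.42658604 -0.46072618  0.02015282] [ 0.48354858 -0.34075415  0.07331982]
scene beaker rim 133 ((452.3861083984375, -333.6121826171875), 33.19184494018555) [ 0.42201888 -0.35978362  0.06201844] [ 0.4847278  -0.30657832  0.07336877]
scene tall 1170
side sq s
[... 370 characters left out ...]
390625, 196.40846252441406), 60.92629623413086) [0.5959201  0.23236666]
side tray 532 ((602.546630859375, -197.59759521484375), (343.5892639160156, 114.54896545410156), 85.16455078125)
side yellow 345 ((330.949462890625, -200.73248291015625), 33.60585021972656) 0.058935448285375586 [ 0.29986409 -0.23409176  0.02012226] [ 0.36005337 -0.16750163  0.05893545]
side red 272 ((455.61492919921875, -409.6585693359375), 53.35655212402344) 0.07731349331788334 [ 0.42836919 -0.46263874  0.02081542] [ 0.47889305 -0.35631583  0.07731349]
side beaker rim 70 ((453.8095397949219, -333.1840515136719), 31.194616317749023) [ 0.42338287 -0.35807526  0.06229314] [ 0.48443073 -0.30468516  0.07793825]
side tall 576
```

View pics/crop.png

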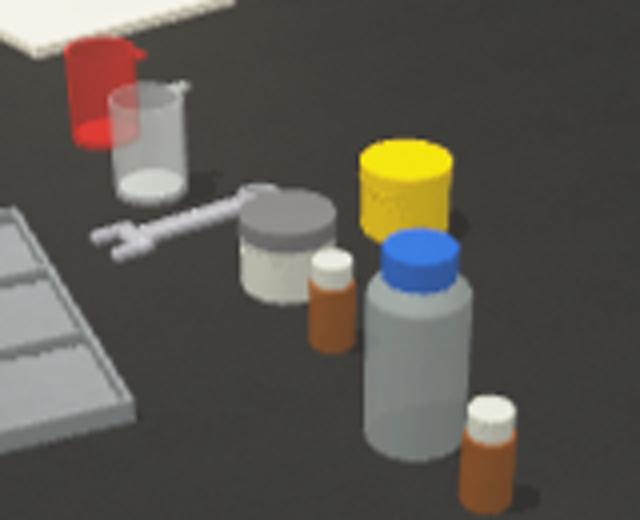

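The crop shows the grey-lidded jar at (288,245) and the yellow look-alike at (405,190). The clear beaker is at (150,140), with its spout towards -x and the red one behind it. The vials stand either side of the round bottle. First I move towards the square bottle.

Emit:
{"method": "apply_moves", "body": {"commands": [{"linear": [-0.96, -0.37, 0], "dr": [0, 0, 0], "gripper": 80}, {"linear": [-0.96, -0.37, 0], "dr": [0, 0, 0], "gripper": 80}, {"linear": [-0.96, -0.37, 0], "dr": [0, 0, 0], "gripper": 80}, {"linear": [-0.96, -0.37, 0], "dr": [0, 0, 0], "gripper": 80}, {"linear": [-0.96, -0.37, 0], "dr": [0, 0, 0], "gripper": 80}, {"linear": [-0.96, -0.37, 0], "dr": [0, 0, 0], "gripper": 80}, {"linear": [-0.96, -0.37, 0], "dr": [0, 0, 0], "gripper": 80}, {"linear": [-0.96, -0.37, 0], "dr": [0, 0, 0], "gripper": 80}, {"linear": [-0.96, -0.37, 0], "dr": [0, 0, 0], "gripper": 80}, {"linear": [0, 0, 0], "dr": [0, 0, 1], "gripper": 80}, {"linear": [0, 0, 0], "dr": [0, 0, 1], "gripper": 80}, {"linear": [0, 0, 0], "dr": [0, 0, 1], "gripper": 80}]}}

```text
t: 1.6
position: [0.4403, 0.3472, 0.2917]
tcp_rot: [-0.0, 0.249, 0.968, -0.0]
wrist_force: [0.1, -0.1, 0.2]
grip_width: 0.0798
grip_force: 0.0
```

Emit:
{"method": "apply_moves", "body": {"commands": [{"linear": [0, 0, 0], "dr": [0, 0, 1], "gripper": 80}, {"linear": [0, 0, 0], "dr": [0, 0, 1], "gripper": 80}, {"linear": [0, 0, 0], "dr": [0, 0, 1], "gripper": 80}, {"linear": [0, 0, 0], "dr": [0, 0, 1], "gripper": 80}, {"linear": [0, 0, 0], "dr": [0, 0, 1], "gripper": 80}, {"linear": [0, 0, 0], "dr": [0, 0, 1], "gripper": 80}, {"linear": [0, 0, 0], "dr": [0, 0, 1], "gripper": 80}, {"linear": [0, 0, 0], "dr": [0, 0, 1], "gripper": 80}, {"linear": [0, 0, 0], "dr": [0, 0, 1], "gripper": 80}, {"linear": [0, 0, 0], "dr": [0, 0, 1], "gripper": 80}, {"linear": [0, 0, 0], "dr": [0, 0, 1], "gripper": 80}, {"linear": [0, 0, 0], "dr": [0, 0, 1], "gripper": 80}]}}

```text
t: 3.1
position: [0.4401, 0.3474, 0.2918]
tcp_rot: [-0.0, 0.7, 0.714, -0.0]
wrist_force: [0.2, -0.3, -0.2]
grip_width: 0.0801
grip_force: 0.0
```

```bash
cat >> h.py <<'E'
from scipy.spatial.transform import Rotation as Ro
def need(x,y,z=None,yaw=None):
    """first turn (units of 5 deg about the tool axes), then the shift in tool units after that turn"""
    s=ctrl.state();R=Ro.from_quat(np.roll(s["tcp_rot"],-1));p=s["position"]
    M=R.as_matrix();y0=np.degrees(np.arctan2(M[1,1],M[0,1]))
    yw=np.radians(y0 if yaw is None else yaw);c,n=np.cos(yw),np.sin(yw)
    T=np.array([[-n,c,0],[c,n,0],[0,0,-1]]).T
    T=np.stack([[-n,c,0],[c,n,0],[0,0,-1]],1)
    z=p[2] if z is None else z
    print("t %.1f"%s["t"],"p",p.round(4),"yaw %.1f"%y0,"tilt",(M[:,2]).round(4),"w %.4f f %.1f"%(s["grip_width"],s["grip_force"]),"F",s["wrist_force"].round(1))
    print(" turn",(np.degrees((R.inv()*Ro.from_matrix(T)).as_rotvec())/5).round(3)," shift",(T.T@(np.array([x,y,z])-p)/.04).round(3))
E
python3 -c "
from h import *
need(.442,.3485,.110,-3)"
```

```text
t 3.1 p [0.4401 0.3474 0.2918] yaw 1.2 tilt [-8.e-04 -6.e-04 -1.e+00] w 0.0801 f 0.0 F [ 0.2 -0.3 -0.2]
 turn [-0.009  0.007  0.831]  shift [0.03  0.045 4.544]
```

Emit:
{"method": "apply_moves", "body": {"commands": [{"linear": [0.03, 0.04, 0.5], "dr": [0, 0, 0.83], "gripper": 80}, {"linear": [0, 0, 1], "dr": [0, 0, 0], "gripper": 80}, {"linear": [0, 0, 1], "dr": [0, 0, 0], "gripper": 80}, {"linear": [0, 0, 1], "dr": [0, 0, 0], "gripper": 80}, {"linear": [0, 0, 0.7], "dr": [0, 0, 0], "gripper": 80}, {"linear": [0, 0, 0.34], "dr": [0, 0, 0], "gripper": 80}, {"linear": [0, 0, 0], "dr": [0, 0, 0], "gripper": 45}, {"linear": [0, 0, 0], "dr": [0, 0, 0], "gripper": 45}, {"linear": [0, 0, 0], "dr": [0, 0, 0], "gripper": 45}, {"linear": [0, 0, 0], "dr": [0, 0, 0], "gripper": 45}, {"linear": [0, 0, -0.3], "dr": [0, 0, 0], "gripper": 45}, {"linear": [0, 0, -0.7], "dr": [0, 0, 0], "gripper": 45}]}}

```text
t: 4.6
position: [0.4411, 0.3482, 0.1504]
tcp_rot: [-0.0, 0.724, 0.689, -0.002]
wrist_force: [-0.3, -0.5, -2.0]
grip_width: 0.05
grip_force: 30.0
```

```bash
python3 -c "
from h import *
need(.613,-.203,.27,-4)"
```

```text
t 4.6 p [0.4411 0.3482 0.1504] yaw -2.8 tilt [-0.0027 -0.0019 -1.    ] w 0.0500 f 30.0 F [-0.3 -0.5 -2. ]
 turn [-0.029  0.024  0.233]  shift [-13.447   5.248  -2.989]
```

Emit:
{"method": "apply_moves", "body": {"commands": [{"linear": [0, 0, -1], "dr": [0, 0, 0], "gripper": 45}, {"linear": [0, 0, -1], "dr": [0, 0, 0], "gripper": 45}, {"linear": [-0.5, 0.2, -1], "dr": [0, 0, 0.23], "gripper": 45}, {"linear": [-0.95, 0.37, 0], "dr": [0, 0, 0], "gripper": 45}, {"linear": [-0.95, 0.37, 0], "dr": [0, 0, 0], "gripper": 45}, {"linear": [-0.95, 0.37, 0], "dr": [0, 0, 0], "gripper": 45}, {"linear": [-0.95, 0.37, 0], "dr": [0, 0, 0], "gripper": 45}, {"linear": [-0.95, 0.37, 0], "dr": [0, 0, 0], "gripper": 45}, {"linear": [-0.95, 0.37, 0], "dr": [0, 0, 0], "gripper": 45}, {"linear": [-0.95, 0.37, 0], "dr": [0, 0, 0], "gripper": 45}, {"linear": [-0.95, 0.37, 0], "dr": [0, 0, 0], "gripper": 45}, {"linear": [-0.95, 0.37, 0], "dr": [0, 0, 0], "gripper": 45}]}}

```text
t: 6.1
position: [0.558, -0.0233, 0.2712]
tcp_rot: [0.0, 0.731, 0.682, 0.0]
wrist_force: [1.1, -0.8, -2.9]
grip_width: 0.0503
grip_force: 30.0
```

Emit:
{"method": "apply_moves", "body": {"commands": [{"linear": [-0.95, 0.37, 0], "dr": [0, 0, 0], "gripper": 45}, {"linear": [-0.95, 0.37, 0], "dr": [0, 0, 0], "gripper": 45}, {"linear": [-0.95, 0.37, 0], "dr": [0, 0, 0], "gripper": 45}, {"linear": [-0.6, 0.24, 0], "dr": [0, 0, 0], "gripper": 45}, {"linear": [0, 0, 0], "dr": [0, 0, 0], "gripper": 45}]}}

```text
t: 6.72
position: [0.6024, -0.1647, 0.2705]
tcp_rot: [-0.0, 0.732, 0.681, 0.0]
wrist_force: [0.9, 0.4, -1.9]
grip_width: 0.05
grip_force: 30.0
```

```bash
python3 - <<'E'
from h import *
need(.613,-.203,.115,-4)
im,d=ctrl.grab_frame("scene");P=cloud(ctrl.calibration("scene"),d);z=P[...,2]
m=np.isfinite(z)&(P[...,0]>.53)&(P[...,0]<.70)&(P[...,1]>-.37)&(P[...,1]<-.02)&(abs(z-.014)<.004)
print(cv2.minAreaRect(np.float32(P[m][:,:2]*1000)))
cv2.imwrite("pics/s1.png",im[:,:,::-1])
E
```

```text
t 6.7 p [ 0.6024 -0.1647  0.2705] yaw -4.1 tilt [-2.e-04  4.e-04 -1.e+00] w 0.0500 f 30.0 F [ 0.9  0.4 -1.9]
 turn [-0.003 -0.004 -0.02 ]  shift [-0.937  0.331  3.888]
((614.402587890625, -202.6575164794922), (261.7395324707031, 88.69769287109375), 85.45491027832031)
```

View pics/s1.png

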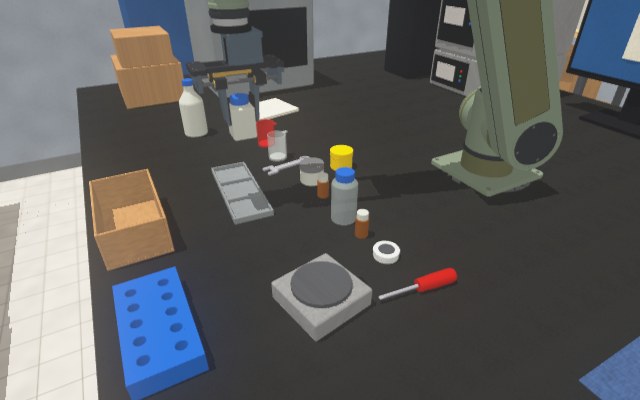

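Emit:
{"method": "apply_moves", "body": {"commands": [{"linear": [-0.94, 0.35, 0], "dr": [0, 0, 0], "gripper": 45}, {"linear": [0, 0, 1], "dr": [0, 0, 0], "gripper": 45}, {"linear": [0, 0, 1], "dr": [0, 0, 0], "gripper": 45}, {"linear": [0, 0, 1], "dr": [0, 0, 0], "gripper": 45}, {"linear": [0, 0, 0.6], "dr": [0, 0, 0], "gripper": 45}, {"linear": [0, 0, 0.27], "dr": [0, 0, 0], "gripper": 45}, {"linear": [0, 0, 0], "dr": [0, 0, 0], "gripper": 45}]}}

```text
t: 7.65
position: [0.6139, -0.2009, 0.1166]
tcp_rot: [0.0, 0.731, 0.682, 0.0]
wrist_force: [0.7, -1.0, -1.6]
grip_width: 0.05
grip_force: 30.0
```

Emit:
{"method": "apply_moves", "body": {"commands": [{"linear": [0, 0, 0], "dr": [0, 0, 0], "gripper": 56}, {"linear": [0, 0, 0], "dr": [0, 0, 0], "gripper": 80}, {"linear": [0, 0, 0], "dr": [0, 0, 0], "gripper": 80}, {"linear": [0, 0, -0.6], "dr": [0, 0, 0], "gripper": 80}, {"linear": [0, 0, -1], "dr": [0, 0, 0], "gripper": 80}, {"linear": [0, 0, -1], "dr": [0, 0, 0], "gripper": 80}, {"linear": [0, 0, -1], "dr": [0, 0, 0], "gripper": 80}, {"linear": [0, 0, 0], "dr": [0, 0, 0], "gripper": 80}]}}

```text
t: 8.65
position: [0.615, -0.2024, 0.264]
tcp_rot: [0.004, 0.731, 0.682, 0.002]
wrist_force: [0.7, -0.5, -0.5]
grip_width: 0.08
grip_force: 0.0
```

```bash
python3 -c "
from h import *
need(.452,.013,.125,0)"
```

```text
t 8.7 p [ 0.615  -0.2024  0.264 ] yaw -4.0 tilt [ 0.0078 -0.0026 -1.    ] w 0.0800 f 0.0 F [ 0.7 -0.5 -0.5]
 turn [ 0.09   0.026 -0.798]  shift [ 5.386 -4.075  3.475]
```

Emit:
{"method": "apply_moves", "body": {"commands": [{"linear": [0, 0, 0], "dr": [0, 0, -0.8], "gripper": 80}, {"linear": [0.9, -0.68, 0], "dr": [0, 0, 0], "gripper": 80}, {"linear": [0.9, -0.68, 0], "dr": [0, 0, 0], "gripper": 80}, {"linear": [0.9, -0.68, 0], "dr": [0, 0, 0], "gripper": 80}, {"linear": [0.9, -0.68, 0], "dr": [0, 0, 0], "gripper": 80}, {"linear": [0.9, -0.68, 0], "dr": [0, 0, 0], "gripper": 80}, {"linear": [0.9, -0.68, 0], "dr": [0, 0, 0], "gripper": 80}, {"linear": [0, 0, 0], "dr": [0, 0, 0], "gripper": 80}, {"linear": [0, 0, 0], "dr": [0, 0, 0], "gripper": 80}]}}

```text
t: 9.78
position: [0.4506, 0.0138, 0.2595]
tcp_rot: [0.0, 0.707, 0.707, -0.0]
wrist_force: [0.1, -0.2, 0.5]
grip_width: 0.0804
grip_force: 0.0
```

```bash
python3 - <<'E'
from h import *
need(.452,.013,.125,0)
im,d=ctrl.grab_frame("side");P=cloud(ctrl.calibration("side"),d);z=P[...,2]
m=np.isfinite(z)&(P[...,0]>.55)&(P[...,0]<.68)&(P[...,1]>-.28)&(P[...,1]<-.12)
for a,b in((.084,.098),(.066,.076)):
    q=P[m&(z>a)&(z<b)];print(len(q),cv2.minAreaRect(np.float32(q[:,:2]*1000)),np.median(q[:,2]))
E
```

```text
t 9.8 p [0.4506 0.0138 0.2595] yaw 0.0 tilt [-0.e+00 -3.e-04 -1.e+00] w 0.0804 f 0.0 F [ 0.1 -0.2  0.5]
 turn [-0.     0.003  0.008]  shift [-0.021  0.036  3.362]
103 ((613.3276977539062, -200.28173828125), (33.850162506103516, 40.323734283447266), 8.835868835449219) 0.09318739131182151
100 ((614.1555786132812, -199.57666015625), (49.430633544921875, 50.82968521118164), 87.1528549194336) 0.0719175655746247
```

Emit:
{"method": "apply_moves", "body": {"commands": [{"linear": [-0.02, 0.04, 0.8], "dr": [0, 0, 0], "gripper": 80}, {"linear": [0, 0, 1], "dr": [0, 0, 0], "gripper": 80}, {"linear": [0, 0, 1], "dr": [0, 0, 0], "gripper": 80}, {"linear": [0, 0, 0.56], "dr": [0, 0, 0], "gripper": 80}, {"linear": [0, 0, 0], "dr": [0, 0, 0], "gripper": 50}, {"linear": [0, 0, 0], "dr": [0, 0, 0], "gripper": 50}, {"linear": [0, 0, 0], "dr": [0, 0, 0], "gripper": 50}, {"linear": [0, 0, 0], "dr": [0, 0, 0], "gripper": 50}, {"linear": [0, 0, -0.4], "dr": [0, 0, 0], "gripper": 50}, {"linear": [0, 0, -1], "dr": [0, 0, 0], "gripper": 50}, {"linear": [0, 0, -1], "dr": [0, 0, 0], "gripper": 50}, {"linear": [0, 0, -1], "dr": [0, 0, 0], "gripper": 50}]}}

```text
t: 11.32
position: [0.4516, 0.0133, 0.2628]
tcp_rot: [0.0, 0.707, 0.707, 0.0]
wrist_force: [0.3, 0.4, -2.9]
grip_width: 0.0553
grip_force: 30.0
```

```bash
python3 -c "
from h import *
need(.620,-.119,.130,-4)"
```

```text
t 11.3 p [0.4516 0.0133 0.2628] yaw 0.0 tilt [ 4.e-04  2.e-04 -1.e+00] w 0.0553 f 30.0 F [ 0.3  0.4 -2.9]
 turn [ 0.004 -0.002  0.805]  shift [-3.006  4.43   3.319]
```

Emit:
{"method": "apply_moves", "body": {"commands": [{"linear": [0, 0, 0], "dr": [0, 0, 0.8], "gripper": 50}, {"linear": [-0.6, 0.88, 0], "dr": [0, 0, 0], "gripper": 50}, {"linear": [-0.6, 0.88, 0], "dr": [0, 0, 0], "gripper": 50}, {"linear": [-0.6, 0.89, 0], "dr": [0, 0, 0], "gripper": 50}, {"linear": [-0.6, 0.89, 0], "dr": [0, 0, 0], "gripper": 50}, {"linear": [-0.6, 0.89, 0], "dr": [0, 0, 0], "gripper": 50}, {"linear": [0, 0, 0], "dr": [0, 0, 0], "gripper": 50}, {"linear": [0, 0, 0], "dr": [0, 0, 0], "gripper": 50}]}}

```text
t: 12.32
position: [0.6197, -0.1184, 0.2608]
tcp_rot: [-0.001, 0.731, 0.682, -0.0]
wrist_force: [-0.2, -0.6, -2.9]
grip_width: 0.0554
grip_force: 30.0
```

```bash
python3 -c "
from h import *
need(.620,-.119,.130,-4)"
```

```text
t 12.3 p [ 0.6197 -0.1184  0.2608] yaw -4.0 tilt [-1.9e-03  9.0e-04 -1.0e+00] w 0.0554 f 30.0 F [-0.2 -0.6 -2.9]
 turn [-0.022 -0.009  0.003]  shift [-0.013  0.008  3.269]
```

Emit:
{"method": "apply_moves", "body": {"commands": [{"linear": [0, 0, 1], "dr": [0, 0, 0], "gripper": 50}, {"linear": [0, 0, 1], "dr": [0, 0, 0], "gripper": 50}, {"linear": [0, 0, 0.9], "dr": [0, 0, 0], "gripper": 50}, {"linear": [0, 0, 0.37], "dr": [0, 0, 0], "gripper": 50}, {"linear": [0, 0, 0], "dr": [0, 0, 0], "gripper": 50}, {"linear": [0, 0, 0], "dr": [0, 0, 0], "gripper": 60}, {"linear": [0, 0, 0], "dr": [0, 0, 0], "gripper": 80}, {"linear": [0, 0, 0], "dr": [0, 0, 0], "gripper": 80}, {"linear": [0, 0, -0.6], "dr": [0, 0, 0], "gripper": 80}, {"linear": [0, 0, -1], "dr": [0, 0, 0], "gripper": 80}, {"linear": [0, 0, -1], "dr": [0, 0, 0], "gripper": 80}, {"linear": [0, 0, -0.6], "dr": [0, 0, 0], "gripper": 80}]}}

```text
t: 13.82
position: [0.621, -0.1189, 0.2614]
tcp_rot: [0.001, 0.731, 0.682, 0.001]
wrist_force: [0.3, 1.0, -0.0]
grip_width: 0.0799
grip_force: 0.0
```

```bash
python3 -c "
from h import *
need(.4355,-.1705,.105,0)"
```

```text
t 13.8 p [ 0.621  -0.1189  0.2614] yaw -4.0 tilt [ 3.7e-03 -6.0e-04 -1.0e+00] w 0.0799 f 0.0 F [ 0.3  1.  -0. ]
 turn [ 0.043  0.006 -0.797]  shift [-1.289 -4.637  3.91 ]
```

Emit:
{"method": "apply_moves", "body": {"commands": [{"linear": [0, 0, 0], "dr": [0, 0, -0.8], "gripper": 80}, {"linear": [-0.25, -0.92, 0], "dr": [0, 0, 0], "gripper": 80}, {"linear": [-0.26, -0.93, 0], "dr": [0, 0, 0], "gripper": 80}, {"linear": [-0.26, -0.93, 0], "dr": [0, 0, 0], "gripper": 80}, {"linear": [-0.26, -0.93, 0], "dr": [0, 0, 0], "gripper": 80}, {"linear": [-0.26, -0.93, 0], "dr": [0, 0, 0], "gripper": 80}, {"linear": [0, 0, 0], "dr": [0, 0, 0], "gripper": 80}, {"linear": [0, 0, 0], "dr": [0, 0, 0], "gripper": 80}]}}

```text
t: 14.82
position: [0.4356, -0.1706, 0.2592]
tcp_rot: [0.001, 0.707, 0.707, 0.001]
wrist_force: [0.3, -0.1, 0.9]
grip_width: 0.08
grip_force: 0.0
```

```bash
python3 - <<'E'
from h import *
need(.4355,-.1705,.103,0)
im,d=ctrl.grab_frame("side");P=cloud(ctrl.calibration("side"),d);z=P[...,2]
m=np.isfinite(z)&(P[...,0]>.55)&(P[...,0]<.68)&(P[...,1]>-.17)&(P[...,1]<-.06)
q=P[m&(z>.113)&(z<.13)];print(len(q),cv2.minAreaRect(np.float32(q[:,:2]*1000)),np.median(q[:,2]))
cv2.imwrite("pics/d1.png",im[:,:,::-1])
E
```

```text
t 14.8 p [ 0.4356 -0.1706  0.2592] yaw -0.0 tilt [ 2.e-03 -4.e-04 -1.e+00] w 0.0800 f 0.0 F [ 0.3 -0.1  0.9]
 turn [ 0.023  0.004 -0.   ]  shift [ 3.000e-03 -2.000e-03  3.904e+00]
133 ((620.951904296875, -119.14366149902344), (39.562713623046875, 41.24811553955078), 34.686668395996094) 0.12173054903735346
```

View pics/d1.png

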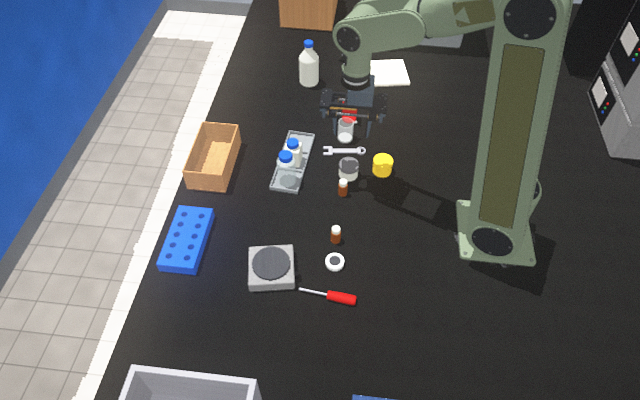

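Both bottles stand in the tray, at (285,165) and (293,148), and the vials are undisturbed. Next is the jar.

Emit:
{"method": "apply_moves", "body": {"commands": [{"linear": [0, 0, 1], "dr": [0, 0, 0], "gripper": 80}, {"linear": [0, 0, 1], "dr": [0, 0, 0], "gripper": 80}, {"linear": [0, 0, 1], "dr": [0, 0, 0], "gripper": 80}, {"linear": [0, 0, 0.6], "dr": [0, 0, 0], "gripper": 80}, {"linear": [0, 0, 0.3], "dr": [0, 0, 0], "gripper": 80}, {"linear": [0, 0, 0], "dr": [0, 0, 0], "gripper": 55}, {"linear": [0, 0, 0], "dr": [0, 0, 0], "gripper": 55}, {"linear": [0, 0, 0], "dr": [0, 0, 0], "gripper": 55}, {"linear": [0, 0, 0], "dr": [0, 0, 0], "gripper": 55}, {"linear": [0, 0, -0.5], "dr": [0, 0, 0], "gripper": 55}, {"linear": [0, 0, -1], "dr": [0, 0, 0], "gripper": 55}, {"linear": [0, 0, -1], "dr": [0, 0, 0], "gripper": 55}]}}

```text
t: 16.38
position: [0.4344, -0.1703, 0.2036]
tcp_rot: [-0.0, 0.707, 0.707, -0.0]
wrist_force: [1.6, 0.6, -2.3]
grip_width: 0.0613
grip_force: 30.0
```

```bash
python3 -c "
from h import *
need(.607,-.286,.108,-4)"
```

```text
t 16.4 p [ 0.4344 -0.1703  0.2036] yaw 0.0 tilt [-7.e-04  4.e-04 -1.e+00] w 0.0613 f 30.0 F [ 1.6  0.6 -2.3]
 turn [-0.009 -0.004  0.803]  shift [-2.584  4.506  2.391]
```

Emit:
{"method": "apply_moves", "body": {"commands": [{"linear": [0, 0, -0.3], "dr": [0, 0, 0.8], "gripper": 55}, {"linear": [-0.5, 0.9, -0.3], "dr": [0, 0, 0], "gripper": 55}, {"linear": [-0.52, 0.9, 0], "dr": [0, 0, 0], "gripper": 55}, {"linear": [-0.52, 0.9, 0], "dr": [0, 0, 0], "gripper": 55}, {"linear": [-0.52, 0.9, 0], "dr": [0, 0, 0], "gripper": 55}, {"linear": [-0.52, 0.9, 0], "dr": [0, 0, 0], "gripper": 55}, {"linear": [0, 0, 0.6], "dr": [0, 0, 0], "gripper": 55}, {"linear": [0, 0, 0], "dr": [0, 0, 0], "gripper": 55}]}}

```text
t: 17.38
position: [0.6059, -0.2854, 0.2]
tcp_rot: [-0.003, 0.731, 0.682, -0.001]
wrist_force: [-0.4, 0.3, -1.1]
grip_width: 0.061
grip_force: 30.0
```

```bash
python3 -c "
from h import *
need(.607,-.286,.108,-4)"
```

```text
t 17.4 p [ 0.6059 -0.2854  0.2   ] yaw -4.0 tilt [-0.0055  0.0028 -1.    ] w 0.0610 f 30.0 F [-0.4  0.3 -1.1]
 turn [-0.065 -0.028  0.001]  shift [-0.012  0.027  2.301]
```

Emit:
{"method": "apply_moves", "body": {"commands": [{"linear": [0, 0, 0], "dr": [0, 0, 0], "gripper": 55}, {"linear": [0, 0.02, 1], "dr": [0, 0, 0], "gripper": 55}, {"linear": [0, 0, 0.9], "dr": [0, 0, 0], "gripper": 55}, {"linear": [0, 0, 0.38], "dr": [0, 0, 0], "gripper": 55}, {"linear": [0, 0, 0], "dr": [0, 0, 0], "gripper": 55}, {"linear": [0, 0, 0], "dr": [0, 0, 0], "gripper": 66}, {"linear": [0, 0, 0], "dr": [0, 0, 0], "gripper": 80}, {"linear": [0, 0, 0], "dr": [0, 0, 0], "gripper": 80}, {"linear": [0, 0, -0.5], "dr": [0, 0, 0], "gripper": 80}, {"linear": [0, 0, -1], "dr": [0, 0, 0], "gripper": 80}, {"linear": [0, 0, -1], "dr": [0, 0, 0], "gripper": 80}, {"linear": [0, 0, -1], "dr": [0, 0, 0], "gripper": 80}]}}

```text
t: 18.88
position: [0.608, -0.2859, 0.2532]
tcp_rot: [0.0, 0.731, 0.682, 0.0]
wrist_force: [1.1, -0.1, 0.4]
grip_width: 0.08
grip_force: 0.0
```

```bash
python3 -c "
from h import *
need(.4443,.1585,.082,0)"
```

```text
t 18.9 p [ 0.608  -0.2859  0.2532] yaw -4.0 tilt [ 8.e-04 -3.e-04 -1.e+00] w 0.0800 f 0.0 F [ 1.1 -0.1  0.4]
 turn [ 0.009  0.003 -0.796]  shift [11.111 -4.092  4.281]
```

Emit:
{"method": "apply_moves", "body": {"commands": [{"linear": [0.1, -0.1, 0], "dr": [0, 0, -0.8], "gripper": 75}, {"linear": [1, -0.36, 0], "dr": [0, 0, 0], "gripper": 75}, {"linear": [1, -0.36, 0], "dr": [0, 0, 0], "gripper": 75}, {"linear": [1, -0.36, 0], "dr": [0, 0, 0], "gripper": 75}, {"linear": [1, -0.36, 0], "dr": [0, 0, 0], "gripper": 75}, {"linear": [1, -0.36, 0], "dr": [0, 0, 0], "gripper": 75}, {"linear": [1, -0.36, 0], "dr": [0, 0, 0], "gripper": 75}, {"linear": [1, -0.36, 0], "dr": [0, 0, 0], "gripper": 75}, {"linear": [1, -0.36, 0], "dr": [0, 0, 0], "gripper": 75}, {"linear": [1, -0.36, 0], "dr": [0, 0, 0], "gripper": 75}, {"linear": [1, -0.36, 0], "dr": [0, 0, 0], "gripper": 75}, {"linear": [1, -0.36, 0], "dr": [0, 0, 0], "gripper": 75}]}}

```text
t: 20.38
position: [0.4453, 0.1595, 0.2521]
tcp_rot: [0.0, 0.707, 0.707, 0.001]
wrist_force: [-0.5, -0.4, 0.3]
grip_width: 0.075
grip_force: 0.0
```

```bash
python3 - <<'E'
from h import *
im,d=ctrl.grab_frame("side");P=cloud(ctrl.calibration("side"),d);z=P[...,2]
def f(x0,x1,y0,y1,a,b):
    m=np.isfinite(z)&(P[...,0]>x0)&(P[...,0]<x1)&(P[...,1]>y0)&(P[...,1]<y1)&(z>a)&(z<b)
    q=P[m];print(len(q),np.round(np.r_[cv2.minAreaRect(np.float32(q[:,:2]*1000))[:2]],1),np.median(q[:,2]).round(4),q.min(0).round(3),q.max(0).round(3))
f(.54,.68,-.34,-.24,.045,.063)
f(.54,.68,-.34,-.22,.045,.063)
f(.40,.49,.12,.20,.010,.024)
need(.4443,.1585,.082,0)
E
```

```text
219 [ 608.8 -285.5   59.3   67.7] 0.0555 [ 0.579 -0.325  0.045] [ 0.639 -0.253  0.062]
222 [ 598.3 -276.7   64.1   91.3] 0.0555 [ 0.579 -0.325  0.045] [ 0.639 -0.222  0.062]
257 [444.4 158.   51.5  50.5] 0.0171 [0.419 0.131 0.01 ] [0.469 0.185 0.024]
t 20.4 p [0.4437 0.163  0.2521] yaw 0.1 tilt [-3.0e-04  4.1e-03 -1.0e+00] w 0.0754 f 0.0 F [-1.5  1.8  0.3]
 turn [-0.004 -0.048  0.024]  shift [-0.112  0.015  4.252]
```

Emit:
{"method": "apply_moves", "body": {"commands": [{"linear": [0, 0, 1], "dr": [0, 0, 0], "gripper": 75}, {"linear": [0, 0, 1], "dr": [0, 0, 0], "gripper": 75}, {"linear": [0, 0, 0.7], "dr": [0, 0, 0], "gripper": 75}, {"linear": [0, 0, 0], "dr": [0, 0, 0], "gripper": 75}, {"linear": [0, 0, 0], "dr": [0, 0, 0], "gripper": 75}, {"linear": [0, 0, 0], "dr": [0, 0, 0], "gripper": 75}]}}

```text
t: 21.18
position: [0.4467, 0.1585, 0.1449]
tcp_rot: [0.001, 0.707, 0.707, 0.001]
wrist_force: [-0.2, 0.1, -0.3]
grip_width: 0.0751
grip_force: 0.0
```

```bash
python3 -c "
from h import *
need(.4443,.1583,.082,0)"
```

```text
t 21.2 p [0.4467 0.1585 0.1449] yaw 0.0 tilt [ 0.0031  0.0011 -1.    ] w 0.0751 f 0.0 F [-0.2  0.1 -0.3]
 turn [ 0.035 -0.013  0.003]  shift [-0.005 -0.06   1.573]
```

Emit:
{"method": "apply_moves", "body": {"commands": [{"linear": [0, -0.02, 0.9], "dr": [0, 0, 0], "gripper": 75}, {"linear": [0, 0, 0.5], "dr": [0, 0, 0], "gripper": 75}, {"linear": [0, 0, 0.17], "dr": [0, 0, 0], "gripper": 75}, {"linear": [0, 0, 0], "dr": [0, 0, 0], "gripper": 75}, {"linear": [0, 0, 0], "dr": [0, 0, 0], "gripper": 46}, {"linear": [0, 0, 0], "dr": [0, 0, 0], "gripper": 46}, {"linear": [0, 0, 0], "dr": [0, 0, 0], "gripper": 46}, {"linear": [0, 0, 0], "dr": [0, 0, 0], "gripper": 46}]}}

```text
t: 22.18
position: [0.4453, 0.1584, 0.0812]
tcp_rot: [0.0, 0.707, 0.707, 0.0]
wrist_force: [-0.3, -0.3, 4.9]
grip_width: 0.0504
grip_force: 30.0
```

```bash
python3 -c "
from h import *
need(.608,-.2855,.25,0)"
```

```text
t 22.2 p [0.4453 0.1584 0.0812] yaw 0.0 tilt [ 9.e-04  4.e-04 -1.e+00] w 0.0504 f 30.0 F [-0.3 -0.3  4.9]
 turn [ 0.011 -0.005  0.004]  shift [-11.097   4.069  -4.221]
```

Emit:
{"method": "apply_moves", "body": {"commands": [{"linear": [0, 0, -0.3], "dr": [0, 0, 0], "gripper": 46}, {"linear": [0, 0, -1], "dr": [0, 0, 0], "gripper": 46}, {"linear": [0, 0, -1], "dr": [0, 0, 0], "gripper": 46}, {"linear": [0, 0, -1], "dr": [0, 0, 0], "gripper": 46}, {"linear": [0, 0, -0.9], "dr": [0, 0, 0], "gripper": 46}, {"linear": [0, 0, 0], "dr": [0, 0, 0], "gripper": 46}]}}

```text
t: 22.92
position: [0.4461, 0.1586, 0.2518]
tcp_rot: [0.002, 0.707, 0.707, 0.003]
wrist_force: [0.5, -0.1, -1.6]
grip_width: 0.05
grip_force: 30.0
```

```bash
python3 - <<'E'
from h import *
need(.608,-.2855,.25,-4)
for n in("wrist","scene"):
    im,d=ctrl.grab_frame(n);np.savez("w.npz" if n=="wrist" else "s.npz",im=im,d=d)
    if n=="wrist": a=im
    else: b=im
cv2.imwrite("pics/w1.png",np.vstack([cv2.resize(a,(480,300)),cv2.resize(b[120:320,260:580],(480,300))])[:,:,::-1])
E
```

```text
t 22.9 p [0.4461 0.1586 0.2518] yaw 0.0 tilt [ 0.0066  0.0022 -1.    ] w 0.0500 f 30.0 F [ 0.5 -0.1 -1.6]
 turn [ 0.075 -0.028  0.804]  shift [-10.794   4.812   0.044]
```

View pics/w1.png

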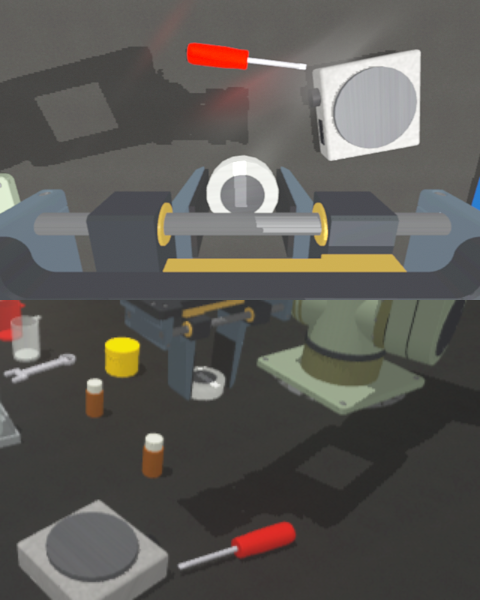

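The tin is held flat at the fingertips: it shows at (243,190) in the wrist view and (205,383) in the lower crop. Carrying it to the jar.

Emit:
{"method": "apply_moves", "body": {"commands": [{"linear": [0, 0, 0], "dr": [0, 0, 0.8], "gripper": 46}, {"linear": [-0.9, 0.4, 0], "dr": [0, 0, 0], "gripper": 46}, {"linear": [-0.9, 0.4, 0], "dr": [0, 0, 0], "gripper": 46}, {"linear": [-0.9, 0.4, 0], "dr": [0, 0, 0], "gripper": 46}, {"linear": [-0.9, 0.4, 0], "dr": [0, 0, 0], "gripper": 46}, {"linear": [-0.9, 0.4, 0], "dr": [0, 0, 0], "gripper": 46}, {"linear": [-0.9, 0.4, 0], "dr": [0, 0, 0], "gripper": 46}, {"linear": [-0.9, 0.4, 0], "dr": [0, 0, 0], "gripper": 46}, {"linear": [-0.9, 0.4, 0], "dr": [0, 0, 0], "gripper": 46}, {"linear": [-0.9, 0.4, 0], "dr": [0, 0, 0], "gripper": 46}, {"linear": [-0.9, 0.4, 0], "dr": [0, 0, 0], "gripper": 46}, {"linear": [-0.9, 0.4, 0], "dr": [0, 0, 0], "gripper": 46}]}}

```text
t: 24.52
position: [0.5926, -0.2499, 0.2462]
tcp_rot: [-0.002, 0.731, 0.682, -0.001]
wrist_force: [0.3, -0.2, -0.1]
grip_width: 0.0503
grip_force: 30.0
```

Emit:
{"method": "apply_moves", "body": {"commands": [{"linear": [-0.9, 0.4, 0], "dr": [0, 0, 0], "gripper": 46}, {"linear": [0, 0, 1], "dr": [0, 0, 0], "gripper": 46}, {"linear": [0, 0, 0.9], "dr": [0, 0, 0], "gripper": 46}, {"linear": [0, 0, 0], "dr": [0, 0, 0], "gripper": 46}, {"linear": [0, 0, 0], "dr": [0, 0, 0], "gripper": 46}, {"linear": [0, 0, 0], "dr": [0, 0, 0], "gripper": 46}, {"linear": [0, 0, 0], "dr": [0, 0, 0], "gripper": 46}]}}

```text
t: 25.4
position: [0.607, -0.2861, 0.1741]
tcp_rot: [0.001, 0.731, 0.682, 0.0]
wrist_force: [-0.3, -0.5, -0.2]
grip_width: 0.0502
grip_force: 30.0
```

```bash
python3 -c "
from h import *
need(.608,-.2857,.136,-4)"
```

```text
t 25.4 p [ 0.607  -0.2861  0.1741] yaw -4.0 tilt [ 0.0022 -0.001  -1.    ] w 0.0502 f 30.0 F [-0.3 -0.5 -0.2]
 turn [0.026 0.009 0.006]  shift [0.012 0.025 0.952]
```

Emit:
{"method": "apply_moves", "body": {"commands": [{"linear": [0, 0.03, 0.6], "dr": [0, 0, 0], "gripper": 46}, {"linear": [0, 0, 0.33], "dr": [0, 0, 0], "gripper": 46}, {"linear": [0, 0, 0], "dr": [0, 0, 0], "gripper": 46}, {"linear": [0, 0, 0], "dr": [0, 0, 0], "gripper": 46}, {"linear": [0, 0, 0], "dr": [0, 0, 0], "gripper": 54}, {"linear": [0, 0, 0], "dr": [0, 0, 0], "gripper": 75}, {"linear": [0, 0, 0], "dr": [0, 0, 0], "gripper": 75}, {"linear": [0, 0, -0.5], "dr": [0, 0, 0], "gripper": 75}, {"linear": [0, 0, -1], "dr": [0, 0, 0], "gripper": 75}, {"linear": [0, 0, -1], "dr": [0, 0, 0], "gripper": 75}]}}

```text
t: 26.65
position: [0.6076, -0.2861, 0.2363]
tcp_rot: [-0.0, 0.731, 0.682, -0.0]
wrist_force: [0.5, -0.3, -0.4]
grip_width: 0.0754
grip_force: 0.0
```

```bash
python3 -c "
from h import *
need(.4585,-.333,.1,-70)"
```

```text
t 26.6 p [ 0.6076 -0.2861  0.2363] yaw -4.0 tilt [-5.e-04  3.e-04 -1.e+00] w 0.0754 f 0.0 F [ 0.5 -0.3 -0.4]
 turn [-7.0000e-03  1.0000e-03  1.3203e+01]  shift [-3.904 -0.172  3.408]
```

Emit:
{"method": "apply_moves", "body": {"commands": [{"linear": [0, 0, 0], "dr": [0, 0, 1], "gripper": 75}, {"linear": [0, 0, 0], "dr": [0, 0, 1], "gripper": 75}, {"linear": [0, 0, 0], "dr": [0, 0, 1], "gripper": 75}, {"linear": [0, 0, 0], "dr": [0, 0, 1], "gripper": 75}, {"linear": [0, 0, 0], "dr": [0, 0, 1], "gripper": 75}, {"linear": [0, 0, 0], "dr": [0, 0, 1], "gripper": 75}, {"linear": [0, 0, 0], "dr": [0, 0, 1], "gripper": 75}, {"linear": [0, 0, 0], "dr": [0, 0, 1], "gripper": 75}, {"linear": [0, 0, 0], "dr": [0, 0, 1], "gripper": 75}, {"linear": [0, 0, 0], "dr": [0, 0, 1], "gripper": 75}, {"linear": [0, 0, 0], "dr": [0, 0, 1], "gripper": 75}, {"linear": [0, 0, 0], "dr": [0, 0, 1], "gripper": 75}]}}

```text
t: 28.15
position: [0.6077, -0.2861, 0.2355]
tcp_rot: [-0.0, 0.975, 0.224, 0.0]
wrist_force: [-0.7, -0.1, -0.3]
grip_width: 0.0753
grip_force: 0.0
```

Emit:
{"method": "apply_moves", "body": {"commands": [{"linear": [0, 0, 0], "dr": [0, 0, 1], "gripper": 75}, {"linear": [0, 0, 0], "dr": [0, 0, 0.2], "gripper": 75}, {"linear": [-0.97, -0.04, 0], "dr": [0, 0, 0], "gripper": 75}, {"linear": [-0.97, -0.04, 0], "dr": [0, 0, 0], "gripper": 75}, {"linear": [-0.97, -0.04, 0], "dr": [0, 0, 0], "gripper": 75}, {"linear": [-0.97, -0.04, 0], "dr": [0, 0, 0], "gripper": 75}, {"linear": [0, 0, 0.5], "dr": [0, 0, 0], "gripper": 75}, {"linear": [0, 0, 0], "dr": [0, 0, 0], "gripper": 75}, {"linear": [0, 0, 0], "dr": [0, 0, 0], "gripper": 75}]}}

```text
t: 29.28
position: [0.4603, -0.3333, 0.2159]
tcp_rot: [0.0, 0.985, 0.174, 0.0]
wrist_force: [-0.2, 0.2, 0.5]
grip_width: 0.0748
grip_force: 0.0
```

```bash
python3 - <<'E'
from h import *
need(.4585,-.333,.1,-70)
a,_=ctrl.grab_frame("wrist");b,d=ctrl.grab_frame("side")
P=cloud(ctrl.calibration("side"),d);z=P[...,2]
m=np.isfinite(z)&(P[...,0]>.54)&(P[...,0]<.68)&(P[...,1]>-.34)&(P[...,1]<-.235)&(z>.064)&(z<.08)
q=P[m];print(len(q),np.round(np.r_[cv2.minAreaRect(np.float32(q[:,:2]*1000))[:2]],1),np.median(q[:,2]).round(4))
cv2.imwrite("pics/w2.png",np.vstack([cv2.resize(a,(480,300)),cv2.resize(b[80:240,240:496],(480,300))])[:,:,::-1])
E
```

```text
t 29.3 p [ 0.4603 -0.3333  0.2159] yaw -69.9 tilt [ 8.e-04 -4.e-04 -1.e+00] w 0.0748 f 0.0 F [-0.2  0.2  0.5]
 turn [ 0.007 -0.007  0.013]  shift [-0.039 -0.022  2.898]
159 [ 609.2 -285.6   49.1   53.1] 0.0717
```

View pics/w2.png

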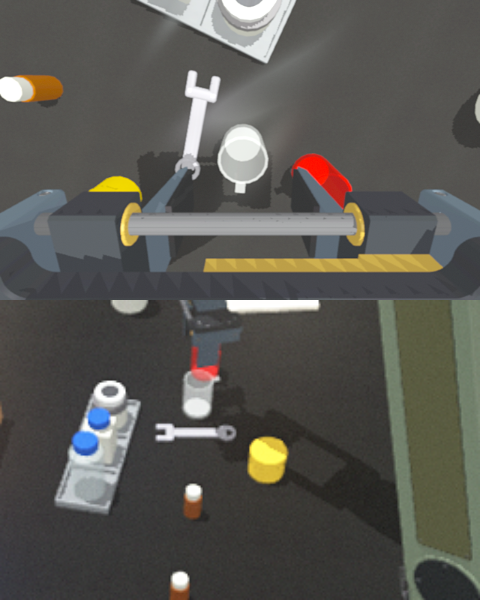

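The beaker sits centred between the open fingers at (243,155), with its spout away from the pads and the red one outside the right finger. The tin lies on the jar at (109,395) in the lower crop.

Emit:
{"method": "apply_moves", "body": {"commands": [{"linear": [-0.03, -0.02, 1], "dr": [0, 0, 0], "gripper": 75}, {"linear": [0, 0, 1], "dr": [0, 0, 0], "gripper": 75}, {"linear": [0, 0, 0.6], "dr": [0, 0, 0], "gripper": 75}, {"linear": [0, 0, 0.3], "dr": [0, 0, 0], "gripper": 75}, {"linear": [0, 0, 0], "dr": [0, 0, 0], "gripper": 48}, {"linear": [0, 0, 0], "dr": [0, 0, 0], "gripper": 48}, {"linear": [0, 0, 0], "dr": [0, 0, 0], "gripper": 48}, {"linear": [0, 0, 0], "dr": [0, 0, 0], "gripper": 48}, {"linear": [0, 0, -0.4], "dr": [0, 0, 0], "gripper": 48}, {"linear": [0, 0, -1], "dr": [0, 0, 0], "gripper": 48}, {"linear": [0, 0, -1], "dr": [0, 0, 0], "gripper": 48}, {"linear": [0, 0, -1], "dr": [0, 0, 0], "gripper": 48}]}}

```text
t: 30.88
position: [0.458, -0.3326, 0.2376]
tcp_rot: [0.0, 0.985, 0.174, 0.0]
wrist_force: [0.2, -0.5, -0.8]
grip_width: 0.0518
grip_force: 30.0
```

```bash
python3 -c "
from h import *
need(.609,.204,.26)"
```

```text
t 30.9 p [ 0.458  -0.3326  0.2376] yaw -70.0 tilt [ 2.e-04 -0.e+00 -1.e+00] w 0.0518 f 30.0 F [ 0.2 -0.5 -0.8]
 turn [ 0.001 -0.002  0.   ]  shift [  8.139 -11.314  -0.561]
```

Emit:
{"method": "apply_moves", "body": {"commands": [{"linear": [0.3, -0.4, -0.56], "dr": [0, 0, 0], "gripper": 48}, {"linear": [0.7, -0.97, 0], "dr": [0, 0, 0], "gripper": 48}, {"linear": [0.7, -0.97, 0], "dr": [0, 0, 0], "gripper": 48}, {"linear": [0.7, -0.97, 0], "dr": [0, 0, 0], "gripper": 48}, {"linear": [0.7, -0.97, 0], "dr": [0, 0, 0], "gripper": 48}, {"linear": [0.7, -0.97, 0], "dr": [0, 0, 0], "gripper": 48}, {"linear": [0.7, -0.97, 0], "dr": [0, 0, 0], "gripper": 48}, {"linear": [0.7, -0.97, 0], "dr": [0, 0, 0], "gripper": 48}, {"linear": [0.7, -0.97, 0], "dr": [0, 0, 0], "gripper": 48}, {"linear": [0.7, -0.97, 0], "dr": [0, 0, 0], "gripper": 48}, {"linear": [0.7, -0.97, 0], "dr": [0, 0, 0], "gripper": 48}, {"linear": [0.7, -0.97, 0], "dr": [0, 0, 0], "gripper": 48}]}}

```text
t: 32.38
position: [0.6073, 0.1941, 0.2588]
tcp_rot: [0.0, 0.985, 0.174, 0.0]
wrist_force: [0.8, 0.7, 0.4]
grip_width: 0.0521
grip_force: 30.0
```

Emit:
{"method": "apply_moves", "body": {"commands": [{"linear": [0, 0, 0], "dr": [0, 0, 0], "gripper": 48}, {"linear": [0, 0, 1], "dr": [0, 0, 0], "gripper": 48}, {"linear": [0, 0, 0.8], "dr": [0, 0, 0], "gripper": 48}, {"linear": [0, 0, 0], "dr": [0, 0, 0], "gripper": 48}, {"linear": [0, 0, 0], "dr": [0, 0, 0], "gripper": 48}, {"linear": [0, 0, 0], "dr": [0, 0, 0], "gripper": 48}]}}

```text
t: 33.12
position: [0.6082, 0.1926, 0.1879]
tcp_rot: [-0.0, 0.985, 0.174, 0.002]
wrist_force: [0.2, 0.1, -1.7]
grip_width: 0.0521
grip_force: 30.0
```

```bash
python3 -c "
from h import *
need(.609,.204,.146,-70)"
```

```text
t 33.1 p [0.6082 0.1926 0.1879] yaw -70.0 tilt [ 0.0033  0.001  -1.    ] w 0.0521 f 30.0 F [ 0.2  0.1 -1.7]
 turn [ 0.003 -0.04  -0.   ]  shift [ 0.116 -0.261  1.048]
```

Emit:
{"method": "apply_moves", "body": {"commands": [{"linear": [0.12, -0.27, 0.5], "dr": [0, 0, 0], "gripper": 48}, {"linear": [0, 0, 0.53], "dr": [0, 0, 0], "gripper": 48}, {"linear": [0, 0, 0], "dr": [0, 0, 0], "gripper": 48}, {"linear": [0, 0, 0], "dr": [0, 0, 0], "gripper": 48}, {"linear": [0, 0, 0], "dr": [0, 0, 0], "gripper": 56}, {"linear": [0, 0, 0], "dr": [0, 0, 0], "gripper": 78}, {"linear": [0, 0, 0], "dr": [0, 0, 0], "gripper": 78}, {"linear": [0, 0, -0.5], "dr": [0, 0, 0], "gripper": 78}, {"linear": [0, 0, -1], "dr": [0, 0, 0], "gripper": 78}, {"linear": [0, 0, -1], "dr": [0, 0, 0], "gripper": 78}, {"linear": [-1, 0, -0.5], "dr": [0, 0, 0], "gripper": 78}, {"linear": [-1, 0, 0], "dr": [0, 0, 0], "gripper": 78}]}}

```text
t: 34.62
position: [0.5331, 0.177, 0.2667]
tcp_rot: [-0.0, 0.985, 0.174, 0.002]
wrist_force: [0.7, 0.2, 0.0]
grip_width: 0.078
grip_force: 0.0
```

Emit:
{"method": "apply_moves", "body": {"commands": [{"linear": [-1, 0, 0], "dr": [0, 0, 0], "gripper": 78}, {"linear": [-1, 0, 0], "dr": [0, 0, 0], "gripper": 78}, {"linear": [-1, 0, 0], "dr": [0, 0, 0], "gripper": 78}, {"linear": [0, 0, 0], "dr": [0, 0, 0], "gripper": 78}, {"linear": [0, 0, 0], "dr": [0, 0, 0], "gripper": 78}]}}

```text
t: 35.25
position: [0.421, 0.1362, 0.2652]
tcp_rot: [-0.0, 0.985, 0.174, 0.001]
wrist_force: [-0.5, 0.3, -0.7]
grip_width: 0.0784
grip_force: 0.0
```

```bash
python3 - <<'E'
from h import *
for n in("side","scene"):
    im,d=ctrl.grab_frame(n);P=cloud(ctrl.calibration(n),d);z=P[...,2]
    def f(k,x0,x1,y0,y1,a,b):
        m=np.isfinite(z)&(P[...,0]>x0)&(P[...,0]<x1)&(P[...,1]>y0)&(P[...,1]<y1)&(z>a)&(z<b)
        q=P[m]
        if len(q)>5:print(n,k,len(q),np.round(np.r_[cv2.minAreaRect(np.float32(q[:,:2]*1000))[:2]],1),np.median(q[:,2]).round(4))
    f("round",.56,.68,-.17,-.07,.117,.13);f("square",.56,.68,-.25,-.16,.088,.1);f("tin",.55,.67,-.34,-.24,.067,.08);f("beaker",.55,.67,.14,.27,.108,.122);f("va",.42,.47,-.12,-.06,.05,.064);f("vb",.42,.48,.05,.11,.05,.064);f("stir",.5,.72,.1,.3,.04,.05)
    cv2.imwrite(f"pics/end_{n}.png",im[:,:,::-1])
E
```

```text
side round 117 [ 620.3 -117.3   40.    37.8] 0.1223
side square 90 [ 613.6 -202.1   36.9   34.8] 0.0934
side tin 144 [ 607.7 -285.5   49.9   48.8] 0.0719
side beaker 129 [605.5 206.   54.2  56. ] 0.1145
side vb 63 [449.8  82.1  22.5  23. ] 0.0577
side stir 665 [608.3 204.9 116.3 117.7] 0.0454
scene round 157 [ 620.2 -116.5   37.1   37.6] 0.1219
scene square 89 [ 614.5 -205.6   37.5   30.4] 0.0933
scene tin 150 [ 608.2 -286.3   49.5   43.4] 0.0717
scene beaker 400 [605.4 206.9  51.2  56.3] 0.1139
scene va 68 [445.5 -90.4  24.3  21.5] 0.0575
scene vb 99 [450.7  83.7  24.   22.2] 0.0575
scene stir 1398 [613.3 203.7 115.3  99.8] 0.0458
```

View pics/end_scene.png

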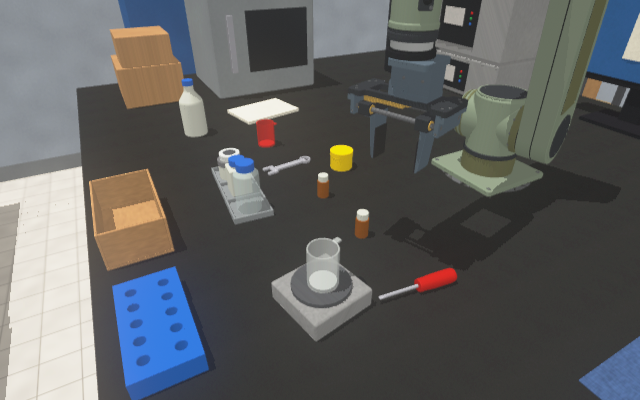

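The final view shows all three items in the tray around (240,180), with the tin on the jar at (230,153). The beaker is mid-plate at (322,280), both vials have not moved, and the gripper is clear. All measured offsets are within a few millimetres, so I'm handing in.

```bash
python3 -c "
from station import ctrl
print(ctrl.hand_in())"
```

```text
the job is handed in; nothing more can be done
None
```

The bench is set out as asked and the job was handed in at about 35 s. No verdict came back, but the last camera check put every item within a few millimetres of its spot, with both amber vials unmoved.

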